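# Break a cube mould free of its base plate with a wedge

### The arm

A 6-joint arm with a two-finger parallel gripper is mounted at the origin on a cart in front of the work surface, level with it; the furniture and walls round the work are solid. World frame = base frame: x ahead of the robot, y to its left, z up, the work surface at z = 0. Lengths are in m, angles in degrees, forces in N, time in s.
With the tool pointing down it reaches from about 0.375 to 0.75 m from the base axis. Payload 9 kg.
Tool frame: the origin (TCP) lies where the fingers leave the gripper's body, on its centre line; the fingertips stand 73 mm ahead of it and the grasp point (between the pads) lies 54 mm ahead of it (robot.tip_reach is the distance from the TCP to the fingertips, in m); z points along the fingers, y is the direction in which the jaws open and shut (so a half turn about z gives the same grasp; the last joint's range is limited). The gripper opens to 85 mm and grips with 20 to 120 N. Pads are 22 mm wide; open, the fingers measure 114 mm over their backs; the gripper's body (76 mm by 85 mm) begins 54 mm behind the grasp point. The pads swing forward as they close: fully open they stand 13 mm farther back than shut.
Start: joints at [57.026, 5.964, 5.575, 89.605, 0, 77.527], TCP at [0.21, 0.562, 0.304] pointing down, gripper open.
Joint ranges: [-171.21, 171.21], [-48.23, 106.86], [-62.78, 66.21], [-105.2, 120.99], [-86.42, 89.51], [-180, 180]. Speed limits (degrees/s): [127.2, 127.2, 147.25, 180, 180, 180].

### API

Orientations are given as [roll, pitch, yaw] about the fixed x, y, z axes, in that order (R = Rz(yaw) Ry(pitch) Rx(roll)).
In Python, from plant import robot gives the robot as it stands. Calls block until the motion is done:
- robot.move_pose(position, orientation): joint-space move of the TCP to a pose.
- robot.line_to(position, vel=0.15, rotation=None, guard=None): straight line of the TCP; rotation=None keeps the orientation; vel is the mean speed in m/s. With guard (N) it stops when the force on the tool has changed by that much, and returns True; else False.
- robot.goto_joints(angles): joint-space move.
- robot.set_gripper(opening): finger opening in m; the grip force is fixed at half the most; returns when the fingers have stopped.
- robot.pause(seconds).
- robot.ik(position, orientation): joint angles nearest the present ones, or None.
- robot.observe(): the state.
- robot.grab_frame(name): name is "scene" or "top" or "wrist"; returns the picture (420x560x3 uint8, blue, green, red); there is no depth.
- robot.get_calibration(name): a dict with "vertical_fov" (degrees; the focal length in pixels is half the picture's height over the tangent of half this angle, whatever the lens; pixels are square), "cx", "cy" (the principal point, pixels), "rvec" (rotation vector, rad) and "tvec" (3), from world to camera coordinates, as OpenCV has them. Camera axes: x right, y down, z forward; pixel columns grow to the right and rows downward; lengths in m; the calibration is good to about 2 mm. A picture is of the moment at which its call begins: read the wrist's pose just before it. get_calibration takes no time and is no camera call; for the wrist camera it gives the pose at the moment of the call.
A pose or a line that the arm cannot do raises robot.IKError and nothing moves.
- robot.job_done(): hands the job in, once; it reports no verdict.
The state is a dict: "time": time; "q": joint angles; "qvel": joint speeds; "joint_torque": joint torques, N m; "tool_pos": TCP position; "tcp_rot": TCP orientation; "ft_force": force on the tool from outside, world axes, zero at the start; "torque": the same for the moment, N m; "gripper_width": finger opening in m.
Only numpy, scipy, OpenCV 4.12 (cv2) and the standard library are available. Lean on these libraries where they do the work, as an engineer would, in place of code of your own. Each camera call takes 0.05 s, during which the arm holds its last target.

### The job

Strip the three-cube mortar mould: swing the clamp arm right off the mould frame, round until it lies alongside it, then pick up the beech wedge, lay its thin end on the base plate and slide it straight in under the frame's lifting lug until that end of the frame just lifts off the base plate, about 3 to 4 mm and not much more. Finish while still holding the wedge there in the gripper, flat on the base plate, so that the wedge alone keeps the frame raised; the frame stays in its seat, and everything else on the bench is left where it is.

Things in the scene. Friction and masses are not known exactly. Their poses are not given: they have to be found in the camera images.
- mould_base: Dark steel base plate of the mould, fixed: 120 (x) x 260 (y) x 8 mm thick. Origin: centre of its underside; +y along the mould to the hook at the rear, z up. Its -y end is bare plate: the wedge goes in there, sliding towards +y on the plate's top (z = 8 mm). The frame sits between low side guides, its rear toe under the hook, so it can slide at most 2 mm but its lug end can tip up.
- lug_edge (a point): Middle of the lower outer edge of the lifting lug, a tongue 40 wide, 45 long, 11 mm thick on the -y end of the loose mould frame. Frame down: 7 mm above the plate's top, at x = 0, y = -100 mm of mould_base; 30 mm of bare plate lies before it, and the space under the lug is 45 mm deep. 3 to 4 N lift it here. The rise of this point is the lift asked for.
- mould_frame: Loose light-metal frame with three hardened mortar cubes, 60 wide x 160 long x 40 mm high, about 0.85 kg; tips about its rear end, 210 mm from lug_edge. Origin on the plate's top directly above mould_base's origin (8 mm up) when seated, axes as mould_base's.
- clamp_arm (a joint): Angle of the clamp arm about its upright pivot, rad: 0 = across the end wall of the frame, holding it down; it opens counter-clockwise seen from above and stays where it is left (friction about 0.12 N m); it is clear of the frame above 1.3, and stops at 1.75, where it lies along the frame's side.
- clamp_knob (a point): Centre of the upright black knob on the clamp arm's end: 21 mm across, 32 mm high, its foot 8 mm above the arm; top about 103 mm above the bench. 40 mm from the pivot axis.
- clamp_pivot (a point): Point on the clamp arm's upright pivot axis, at the arm's mid height (about 57 mm above the bench); at x = -48, y = -48 mm of mould_base.
- wedge_grip (a point): Centre of the grip block of the loose beech wedge (130 long, 28 wide, 80 g, flat below), half-way up: 22 mm above the underside, 25 mm from the blunt end. y points to the thin end, z up. Block: 50 long (y), 28 wide (x), 44 mm high. From it the top slopes down 1 in 4 over 80 mm, from 22.5 to 2.5 mm thick at the thin end.
- wedge_tip (a point): Middle of the lower edge of the wedge's thin end, on its underside, 105 mm along y from wedge_grip. The edge is 2.5 mm thick: pushed 18 mm in past the lug's edge the wedge touches the lug, and every further 4 mm lifts it 1 mm.
- wedge: The same wedge: origin at the centre of its underside, 65 mm from either end; y towards the thin end.
- mallet: Small wooden mallet lying on the bench, 125 x 48 x 19 mm; to be left alone.
- stopwatch: Black stopwatch, 71 x 60 x 19 mm; to be left alone.
- tape_roll: Roll of masking tape lying flat, 96 mm across, 25 mm high; to be left alone.
- rule: Steel rule with a black grip bar, 205 x 25 x 11 mm, lying on the robot's side of the mould; to be left alone.
- cube_a: Loose 40 mm mortar cube behind the mould; to be left alone.
- cube_b: Another loose 40 mm mortar cube; to be left alone.
- brush: Sieve brush, 212 mm long; to be left alone.
- tin: Round sample tin with lid, 66 mm across, 46 mm high; to be left alone.
Not all that is in view belongs to the job. Leave any turquoise look-alike of the wedge alone.

How it is judged (in metres and radians):
On the way:
1. the clamp arm is swung off the frame while the frame is still down and the wedge is not yet under the lug (value of joint clamp_arm above 1.3 rad and z of lug_edge in the frame of mould_base below 0.0162 m and y of wedge_tip in the frame of mould_base below -0.1 m), for 0.1 s.
At the end, for the whole second after the job is handed in: Clamp arm open past 1.3 rad. The lug edge is 1.5 to 6.2 mm up, carried by the wedge (over 1 N), untouched by the robot. The thin end is 10 mm or more under the lug, within 3.5 mm of the plate, flat to 0.1 and straight to 0.25 rad. Frame at rest within 5 mm of its seat; wedge gripped (over 8 N) (value of joint clamp_arm above 1.3 rad and z of lug_edge in the frame of mould_base between 0.0165 and 0.0212 m and z of wedge_tip in the frame of mould_base below 0.0115 m and y of wedge_tip in the frame of mould_base above -0.09 m and x of wedge_tip in the frame of mould_base between -0.02 and 0.02 m and angle between wedge's own z axis and vertical below 0.1 rad and angle between the y axis of wedge and the y axis of mould_base, either way round below 0.25 rad and x of mould_frame in the frame of mould_base between -0.005 and 0.005 m and y of mould_frame in the frame of mould_base between -0.006 and 0.006 m and contact force between mould_frame and wedge above 1 N and contact force between the fingers and wedge above 8 N and contact force between each of the arm, the fingers and mould_frame below 0.3 N and linear speed of mould_frame below 0.01 m/s); the arm keeps its last pose, push and grip.
It fails at once if the frame is forced up while the clamp arm still holds it (value of joint clamp_arm below 1.2 rad and z of lug_edge in the frame of mould_base above 0.0175 m).
It fails at once if the lug end is heaved up by more than 10 mm (z of lug_edge in the frame of mould_base above 0.025 m).
It fails at once if a bystander is moved by more than 25 mm (distance of any of mallet, stopwatch, tape_roll, rule, cube_a, cube_b, brush, tin from where it was at the start of the episode above 0.025 m).
It also fails if it takes over 51 s, if anything falls off the work surface, if the arm or the gripper's body presses on something with over 40 N, if the wrist force passes 120 N, or if a joint passes its speed limit or range.

## Working session

There is one attempt and no reset: what is moved stays moved. The work goes in short steps, each a Python script; the robot and the scene stay as the last script left them, time stands still between calls to the robot, and variables do not carry over. Pictures are saved under pics/ and viewed, and the job is handed in when it is done.

```bash
mkdir -p pics; ls; python3 - <<'E'
from plant import robot
import cv2
for n in ("scene","top","wrist"):
    c=robot.get_calibration(n); print(n,c)
    cv2.imwrite(f"pics/{n}0.png",robot.grab_frame(n))
print(robot.observe())
E
```

```text
pics
scene {'vertical_fov': 47.482280127570704, 'cx': 280.88976702483626, 'cy': 208.6508368712965, 'rvec': array([ 2.06415515, -1.03295125,  0.51981012]), 'tvec': array([-0.48637738,  0.24729541,  1.12443784])}
top {'vertical_fov': 52.888504175362954, 'cx': 285.451711227603, 'cy': 213.94920558761203, 'rvec': array([ 2.12836927, -2.12249869,  0.23328546]), 'tvec': array([-0.24433387,  0.52643757,  1.24546129])}
wrist {'vertical_fov': 65.27608300600644, 'cx': 278.5003745232352, 'cy': 211.4901673475101, 'rvec': array([-2.35770898, -1.63345862, -0.26200629]), 'tvec': array([-0.59838852, -0.04054308,  0.38051403])}
{'time': 0.15, 'q': array([ 5.70284037e+01,  5.99201499e+00,  5.53854442e+00,  8.96056921e+01,
       -6.10954593e-04,  7.75257567e+01]), 'qvel': array([ 0.04753943, -0.12078899,  0.04644324,  0.00331373,  0.01548795,
       -0.02037917]), 'joint_torque': array([ 3.00124902e-04, -5.57358527e+01,  5.04006243e+01,  1.24876606e-02,
       -3.17734866e-04,  2.88935485e-05]), 'tool_pos': array([0.21000001, 0.56185594, 0.3033001 ]), 'tcp_rot': array([-1.79942102e+02, -1.21826569e-02,  1.59502641e+02]), 'ft_force': array([-0.18229815, -0.19062752, -0.32133289]), 'torque': array([ 0.05490459, -0.04898773, -0.02423086]), 'gripper_width': 0.08533048648440711}
```

View pics/scene0.png

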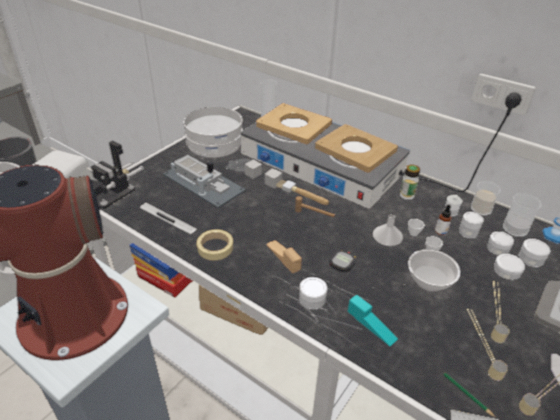

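View pics/top0.png

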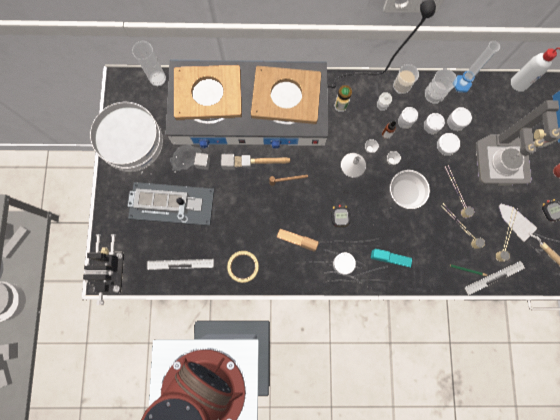

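View pics/wrist0.png

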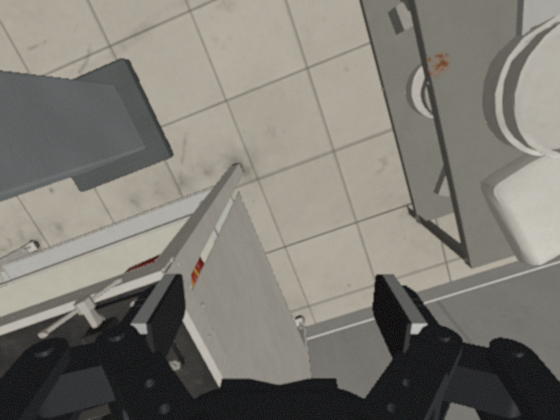

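Top view: the mould is at about (170,203) with its clamp knob at (181,202). There are two candidates for the wedge: the beech one at (298,240) and a turquoise look-alike at (392,258). The brush and mallet handles at (270,160) and (290,178) are also wood-coloured. By the description I choose the beech piece at (298,240). Next I'll check it in close crops.

```bash
cat > h.py <<'E'
import numpy as np, cv2
from scipy.spatial.transform import Rotation as Rn
H,W=420,560
def K(c):
    f=H/2/np.tan(np.radians(c['vertical_fov'])/2)
    return np.array([[f,0,c['cx']],[0,f,c['cy']],[0,0,1]])
def P(c):
    R=cv2.Rodrigues(np.array(c['rvec'],float))[0]
    return K(c)@np.c_[R,np.array(c['tvec'],float)]
def proj(c,X):
    X=np.atleast_2d(X); p=(P(c)@np.c_[X,np.ones(len(X))].T).T
    return p[:,:2]/p[:,2:]
def at_z(c,uv,z):
    p=P(c); A=np.c_[p[:,0],p[:,1],-np.array([uv[0],uv[1],1.])]
    s=np.linalg.solve(A,-(p[:,2]*z+p[:,3])); return np.array([s[0],s[1],z])
def tri(cs,uvs):
    A=[]
    for c,(u,v) in zip(cs,uvs):
        p=P(c); A+= [u*p[2]-p[0], v*p[2]-p[1]]
    X=np.linalg.svd(np.array([a/np.linalg.norm(a) for a in A]))[2][-1]; X=X[:3]/X[3]
    return X,[proj(c,X)[0]-np.array(uv) for c,uv in zip(cs,uvs)]
def crop(src,dst,x0,y0,x1,y1,k):
    im=cv2.imread(src)[y0:y1,x0:x1]; cv2.imwrite(dst,cv2.resize(im,None,fx=k,fy=k,interpolation=cv2.INTER_CUBIC))
E
python3 - <<'E'
from h import *
from plant import robot
c=robot.get_calibration('top')
for n,uv,z in [('knob',(181,202),.1),('baseTL',(130,184),.008),('TR',(212,187),.008),('BR',(210,223),.008),('BL',(128,219),.008),('wedgeblunt',(316,242),.02),('wedgetip',(279,234),.0),('rule',(180,265),0),('tape',(243,267),0.02)]: print(n,at_z(c,uv,z).round(3))
crop('pics/top0.png','pics/t1.png',115,160,335,290,3)
cv2.imwrite('pics/t1.png',cv2.imread('pics/t1.png'))
crop('pics/scene0.png','pics/s1.png',150,130,310,280,4)
E
```

```text
knob [0.553 0.069 0.1  ]
baseTL [0.632 0.256 0.008]
TR [ 0.624 -0.007  0.008]
BR [ 0.506 -0.005  0.008]
BL [0.518 0.254 0.008]
wedgeblunt [ 0.445 -0.339  0.02 ]
wedgetip [ 0.473 -0.223  0.   ]
rule [0.374 0.085 0.   ]
tape [ 0.367 -0.113  0.02 ]
```

View pics/t1.png

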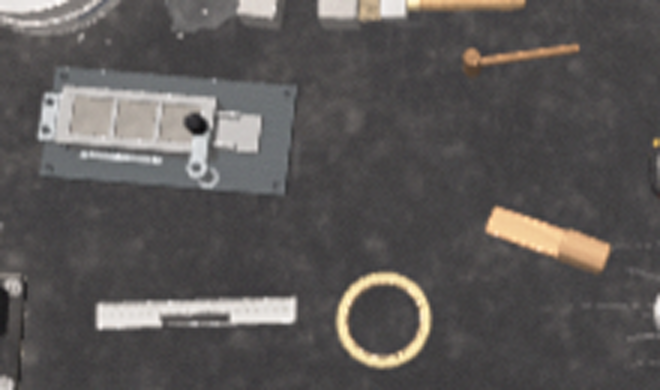

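View pics/s1.png

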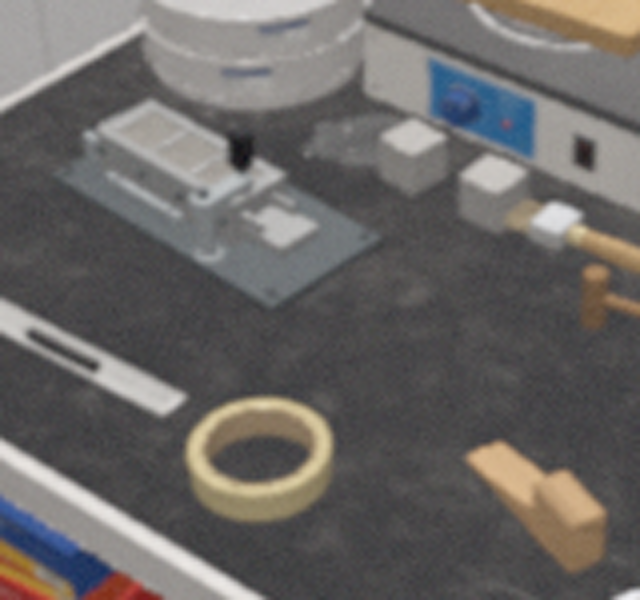

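The crops confirm it. The beech wedge has its block at t1 (583,250) and its thin end at (492,220), pointing towards the mould (+y). The knob is at t1 (195,124) and the pivot at (197,168). Next I'll take close wrist views.

```bash
cat >> h.py <<'E'
def cam_in_tool(robot):
    o=robot.observe(); c=robot.get_calibration('wrist')
    R=cv2.Rodrigues(np.array(c['rvec'],float))[0]; t=np.array(c['tvec'],float)
    C=-R.T@t; Rt=Rn.from_euler('xyz',o['tcp_rot'],degrees=True).as_matrix()
    return Rt.T@(C-o['tool_pos']), Rt.T@R.T
E
python3 - <<'E'
from h import *
from plant import robot
p,R=cam_in_tool(robot); print(p.round(3)); print(R.round(3))
# options
for yaw in (-92,88,-2,178,-110,70):
    for pos in ([.56,.09,.3],[.55,.09,.2],[.46,-.28,.25]):
        q=robot.ik(pos,[180,0,yaw]); print(yaw,pos,None if q is None else np.round(q,0))
E
```

```text
[ 0.08  -0.001 -0.071]
[[-0.001 -0.95  -0.313]
 [ 1.    -0.002  0.001]
 [-0.001 -0.313  0.95 ]]
-92 [0.56, 0.09, 0.3] [ -4.   0.  -1.  89.   0. -92.]
-92 [0.55, 0.09, 0.2] [ -4.  -1. -12.  79.   0. -92.]
-92 [0.46, -0.28, 0.25] [ -45.   -5.  -11.   84.    0. -133.]
88 [0.56, 0.09, 0.3] [-4.  0. -1. 89.  0. 88.]
88 [0.55, 0.09, 0.2] [ -4.  -1. -12.  79.   0.  88.]
88 [0.46, -0.28, 0.25] [-45.  -5. -11.  84.   0.  47.]
-2 [0.56, 0.09, 0.3] [ -4.   0.  -1.  89.   0. 178.]
-2 [0.55, 0.09, 0.2] [ -4.  -1. -12.  79.   0. 178.]
-2 [0.46, -0.28, 0.25] [-45.  -5. -11.  84.   0. 137.]
178 [0.56, 0.09, 0.3] [-4.  0. -1. 89.  0. -2.]
178 [0.55, 0.09, 0.2] [ -4.  -1. -12.  79.   0.  -2.]
178 [0.46, -0.28, 0.25] [-45.  -5. -11.  84.   0. -43.]
-110 [0.56, 0.09, 0.3] [ -4.   0.  -1.  89.   0. -74.]
-110 [0.55, 0.09, 0.2] [ -4.  -1. -12.  79.   0. -74.]
-110 [0.46, -0.28, 0.25] [ -45.   -5.  -11.   84.    0. -115.]
70 [0.56, 0.09, 0.3] [ -4.   0.  -1.  89.   0. 106.]
70 [0.55, 0.09, 0.2] [ -4.  -1. -12.  79.   0. 106.]
70 [0.46, -0.28, 0.25] [-45.  -5. -11.  84.   0.  65.]
```

```bash
cat > snap.py <<'E'
import pickle
from h import *
def snap(robot,name):
    c=robot.get_calibration('wrist'); im=robot.grab_frame('wrist')
    cv2.imwrite(f'pics/{name}.png',im); pickle.dump(c,open(f'pics/{name}.pkl','wb'))
def cal(name): return pickle.load(open(f'pics/{name}.pkl','rb'))
E
python3 - <<'E'
from snap import *
from plant import robot
robot.move_pose([.54,.15,.28],[180,0,178]); robot.pause(.1)
snap(robot,'wA')
robot.line_to([.54,.03,.28],vel=.25); robot.pause(.1)
snap(robot,'wB')
print(robot.observe()['time'])
E
```

```text
2.9917
```

View pics/wA.png

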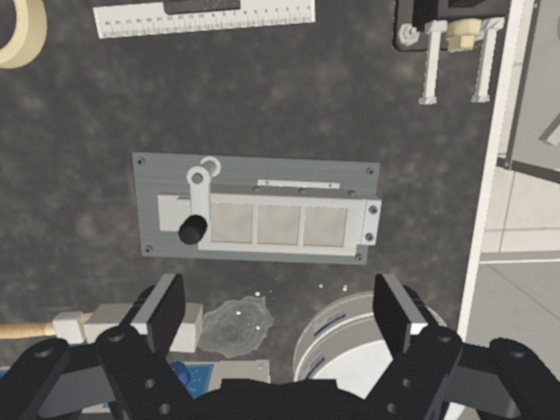

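View pics/wB.png

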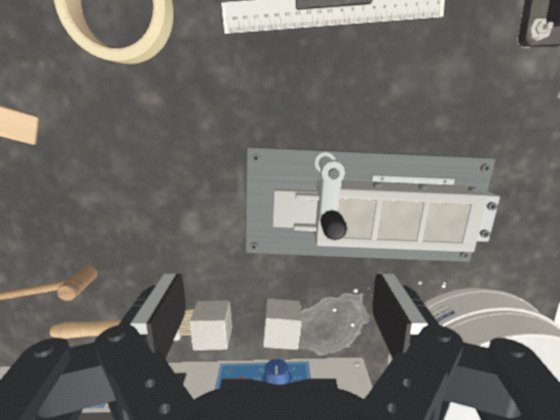

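Both views show the base plate, lug, frame and knob. I'll enlarge them to read pixels.

```bash
python3 - <<'E'
from h import *
crop('pics/wA.png','pics/wA1.png',125,140,390,275,3)
crop('pics/wB.png','pics/wB1.png',240,140,505,275,3)
E
```

```text
(no output)
```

View pics/wA1.png

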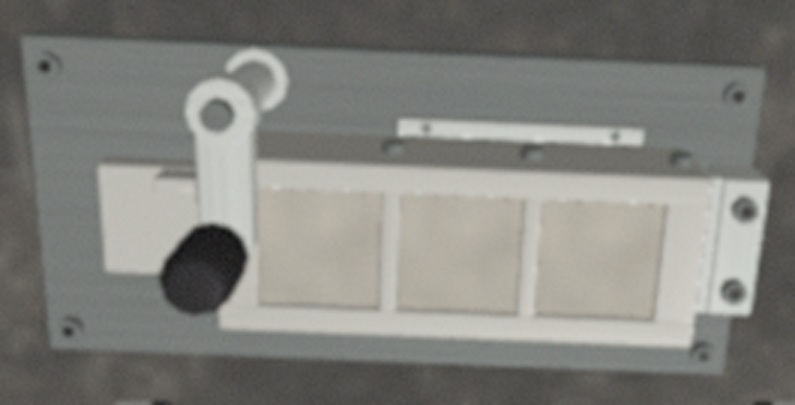

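View pics/wB1.png

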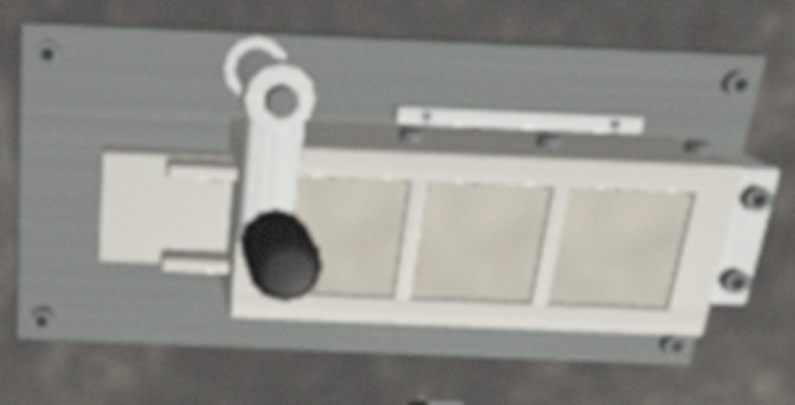

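```bash
python3 - <<'E'
from snap import *
from scipy.optimize import least_squares
A,B=cal('wA'),cal('wB')
pa=lambda u,v:(125+u/3,140+v/3)
pb=lambda u,v:(240+u/3,140+v/3)
pts={'c--':((22,37),(20,24)),'c-+':((765,68),(765,57)),'c+-':((50,348),(20,338)),'c++':((725,373),(688,363)),
'knobtop':((195,285),(288,267)),'pivot':((217,114),(281,99)),'lug-':((98,165),(102,152)),'lug+':((104,270),(99,261))}
X={}
for n,(a,b) in pts.items():
    x,e=tri([A,B],[pa(*a),pb(*b)]); X[n]=x; print(n,x.round(4),np.round(e,1).tolist())
# fit base pose with z known & offsets: base corner local
loc={'c--':(-60,-130,8),'c-+':(-60,130,8),'c+-':(60,-130,8),'c++':(60,130,8),'pivot':None,'lug-':(-20,-100,26),'lug+':(20,-100,26)}
obs=[];L=[]
for n,l in loc.items():
    if l is None: continue
    L.append(np.array(l)/1e3); obs.append((pa(*pts[n][0]),pb(*pts[n][1])))
L=np.array(L)
def f(p,full=False):
    c,s=np.cos(p[2]),np.sin(p[2]); R=np.array([[c,-s,0],[s,c,0],[0,0,1]])
    W=L@R.T+[p[0],p[1],p[3]]
    return np.r_[(proj(A,W)-[o[0] for o in obs]).ravel(),(proj(B,W)-[o[1] for o in obs]).ravel()]
r=least_squares(f,[.57,.125,-.04,0]); print(r.x[:2].round(4),np.degrees(r.x[2]).round(2),r.x[3].round(4)); print(r.fun.round(1))
c,s=np.cos(r.x[2]),np.sin(r.x[2]); R=np.array([[c,-s],[s,c]])
for l in ((-48,-48),(-8,-48),(0,-100)): print(l,(R@np.array(l)/1e3+r.x[:2]).round(4))
np.save('base.npy',r.x)
E
```

```text
c-- [ 0.5029 -0.0022  0.0055] [[-0.0, -0.1], [0.0, 0.1]]
c-+ [0.5227 0.2567 0.0084] [[0.0, 0.2], [-0.0, -0.2]]
c+- [ 0.6194 -0.0092  0.0118] [[0.0, 0.1], [-0.0, -0.1]]
c++ [0.6427 0.2496 0.0049] [[0.0, 0.0], [-0.0, -0.0]]
knobtop [0.5594 0.076  0.1008] [[-0.0, -0.5], [0.0, 0.5]]
pivot [0.5195 0.0788 0.0675] [[-0.0, -0.1], [0.0, 0.1]]
lug- [0.5448 0.0249 0.0249] [[-0.0, -0.1], [0.0, 0.1]]
lug+ [0.5828 0.0224 0.0279] [[0.0, 0.4], [-0.0, -0.4]]
[0.5722 0.1233] -4.43 -0.0011
[-0.3 -0.4  0.4 -0.3  0.5  0.3 -0.7  0.4  0.1 -0.3  0.8  0.9  0.3 -0.3
 -0.1 -0.7 -1.   0.2 -0.1  0.3  0.2 -0.  -0.3  0.1]
(-48, -48) [0.5207 0.0791]
(-8, -48) [0.5606 0.076 ]
(0, -100) [0.5645 0.0236]
```

```bash
python3 - <<'E'
from snap import *
from plant import robot
b=np.load('base.npy'); y0=np.degrees(b[2]); pv=np.array([.5203,.0790])
def kp(a,r=.040): return pv+r*np.array([np.cos(a+b[2]),np.sin(a+b[2])])
k=kp(0); print(k)
robot.move_pose([k[0],k[1],.20],[180,0,180+y0])
robot.set_gripper(.030); o=robot.observe(); print(o['time'],o['gripper_width'])
h=robot.line_to([k[0],k[1],.150],vel=.08,guard=10); o=robot.observe(); print(h,o['tool_pos'],o['ft_force'],o['time'])
snap(robot,'wC')
if not h:
    for a in np.linspace(0,1.72,8)[1:]:
        p=kp(a)
        h=robot.line_to([p[0],p[1],.150],vel=.08,rotation=[180,0,180+y0+np.degrees(a)],guard=35)
        o=robot.observe(); print(round(a,2),h,o['tool_pos'].round(4),o['ft_force'].round(1),o['torque'].round(2),round(o['time'],2))
        if h: break
snap(robot,'wD')
E
```

```text
[0.56018043 0.07590951]
4.0333 0.030307910715062454
False [0.56034319 0.0759049  0.15029698] [-0.05107233  0.33859096  0.10517736] 4.8083
0.25 False [0.56   0.0857 0.1505] [-0.2 -0.   0.6] [-0.01 -0.01 -0.01] 5.25
0.49 False [0.5572 0.095  0.1503] [ 0.1  0.5 -0.2] [-0.08 -0.07  0.02] 5.64
0.74 False [0.5521 0.1034 0.1501] [0.4 0.4 0.8] [-0.1  -0.16  0.01] 6.03
0.98 False [0.5451 0.1104 0.1501] [ 1.4 -0.7  0.7] [-0.04 -0.23  0.02] 6.42
1.23 False [0.5366 0.1155 0.15  ] [ 0.6 -0.6 -0.6] [ 0.   -0.12  0.05] 6.82
1.47 False [0.5271 0.1183 0.1499] [-0.4 -0.4  0.2] [ 0.05 -0.06 -0.04] 7.21
1.72 False [0.5173 0.1188 0.1499] [-0.6  0.9  0.2] [-0.03  0.02 -0.07] 7.6
```

View pics/wC.png

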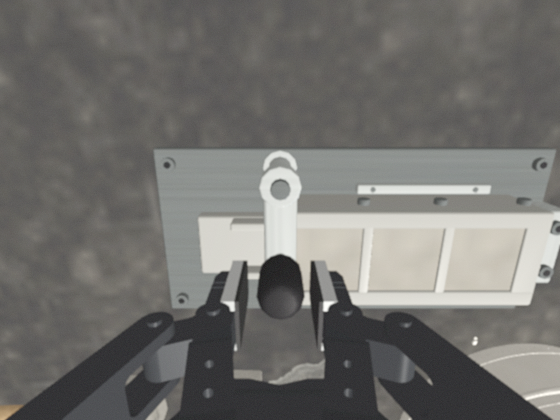

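View pics/wD.png

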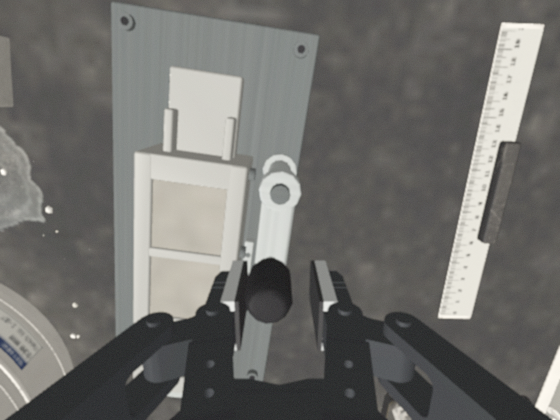

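The arm lies alongside the frame: the knob is at (268,290) and the pivot at (280,190). It is about 12 px off the jaw centre, so I put it at about 1.6 rad. Next is the wedge.

```bash
python3 - <<'E'
from snap import *
from plant import robot
o=robot.observe()['tool_pos']
robot.line_to([o[0],o[1],.22],vel=.2)
robot.move_pose([.46,-.22,.25],[180,0,76])
robot.set_gripper(.08); 
snap(robot,'wE')
robot.line_to([.46,-.34,.25],vel=.25); robot.pause(.1)
snap(robot,'wF')
print(robot.observe()['time'],robot.observe()['gripper_width'])
E
```

```text
11.8833 0.0798836955447377
```

View pics/wE.png

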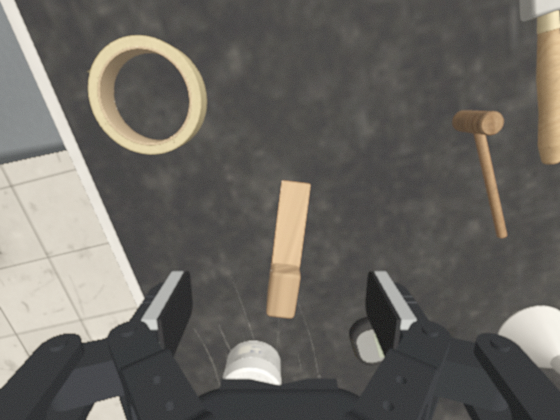

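View pics/wF.png

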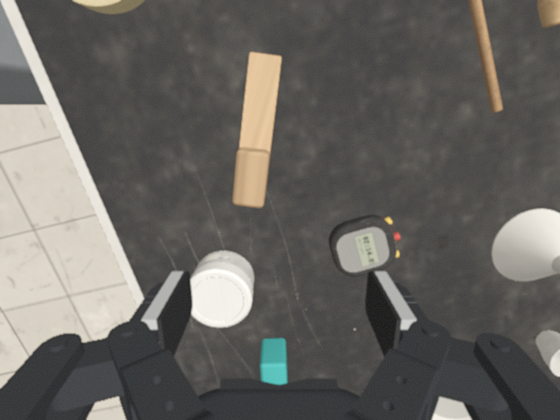

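```bash
python3 - <<'E'
from h import *
crop('pics/wE.png','pics/wE1.png',240,170,340,330,4)
crop('pics/wF.png','pics/wF1.png',210,40,310,220,3)
E
```

```text
(no output)
```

View pics/wE1.png

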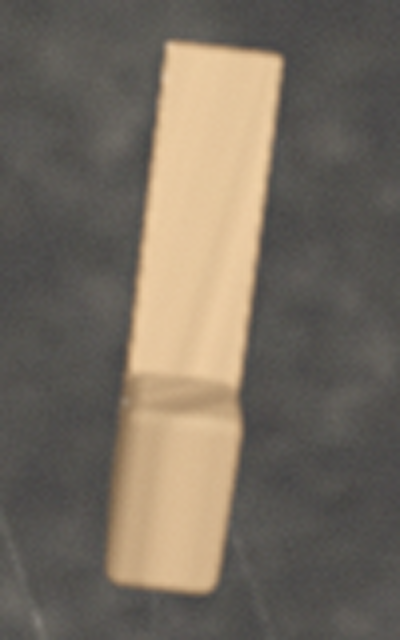

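View pics/wF1.png

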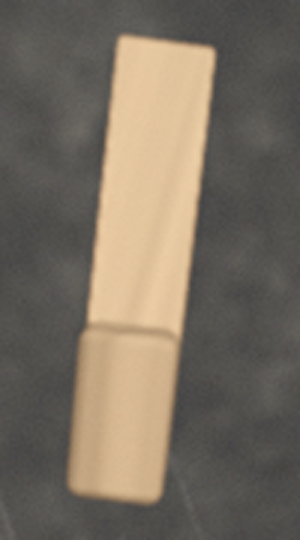

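```bash
python3 - <<'E'
from snap import *
from scipy.optimize import least_squares
A,B=cal('wE'),cal('wF')
pa=lambda u,v:(240+u/4,170+v/4)
pb=lambda u,v:(210+u/3,40+v/3)
pts={'tL':((166,42),(118,36)),'tR':((283,53),(215,46)),'fL':((122,410),(83,330)),'fR':((241,415),(179,335)),'bL':((107,585),(70,493)),'bR':((216,592),(160,503))}
loc={'tL':(-14,105,-19.5),'tR':(14,105,-19.5),'fL':(-14,25,22),'fR':(14,25,22),'bL':(-14,-25,22),'bR':(14,-25,22)}
for n,(a,b) in pts.items():
    x,e=tri([A,B],[pa(*a),pb(*b)]); print(n,x.round(4),np.round(e[0],1).tolist())
L=np.array([loc[n] for n in pts])/1e3
oa=np.array([pa(*pts[n][0]) for n in pts]); ob=np.array([pb(*pts[n][1]) for n in pts])
def f(p):
    c,s=np.cos(p[2]),np.sin(p[2]); R=np.array([[c,-s,0],[s,c,0],[0,0,1]])
    W=L@R.T+[p[0],p[1],p[3]]
    return np.r_[(proj(A,W)-oa).ravel(),(proj(B,W)-ob).ravel()]
r=least_squares(f,[.45,-.32,-.23,.022]); print(r.x[[0,1,3]].round(4),np.degrees(r.x[2]).round(2)); print(r.fun.round(1))
np.save('wedge.npy',r.x)
E
```

```text
tL [ 0.4651 -0.2143  0.0023] [0.1, -0.0]
tR [ 0.4923 -0.2239  0.003 ] [-0.1, 0.0]
fL [ 0.436  -0.2902  0.0412] [1.1, -0.2]
fR [ 0.4627 -0.2981  0.0419] [0.4, -0.1]
bL [ 0.4202 -0.3346  0.0446] [0.4, -0.1]
bR [ 0.4452 -0.3445  0.0427] [0.0, -0.0]
[ 0.4411 -0.3171  0.0203] -20.8
[ 0.3 -0.7 -1.1 -0.2  1.6 -1.2  1.   0.6 -0.2 -0.5  0.3  0.5  0.2 -0.1
 -0.7  0.7 -0.9 -1.5  0.2  0.8 -1.   0.7  0.4  0.9]
```

```bash
python3 - <<'E'
from snap import *
from plant import robot
w=np.load('wedge.npy'); yw=90+np.degrees(w[2])
robot.move_pose([w[0],w[1],.15],[180,0,yw])
robot.set_gripper(.06)
h=robot.line_to([w[0],w[1],.081],vel=.08,guard=8)
o=robot.observe(); print(h,o['tool_pos'],o['time'])
if not h:
    robot.set_gripper(0.0)
    o=robot.observe(); print(o['gripper_width'],o['tool_pos'],o['ft_force'].round(1))
    robot.line_to([w[0],w[1],.18],vel=.15); o=robot.observe()
    print(o['gripper_width'],o['ft_force'].round(1),o['time'])
snap(robot,'wG')
E
```

```text
False [ 0.44142153 -0.31744516  0.0815889 ] 13.7333
0.027490245726020966 [ 0.44143871 -0.31752084  0.08167036] [ 0.3 -0.   3.8]
0.027228117174040743 [-0.8  0.4 -0.8] 14.9333
```

View pics/wG.png

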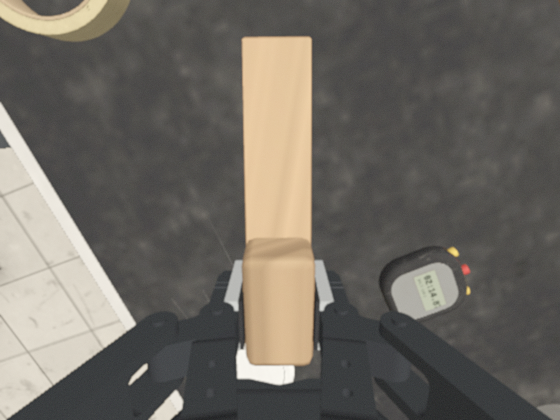

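The wedge is gripped straight, with its thin end at row 38, columns 243–311. Next I'll compute the tip in the tool frame, then carry the wedge to the plate.

```bash
python3 - <<'E'
from snap import *
from plant import robot
o=robot.observe(); c=cal('wG'); z=o['tool_pos'][2]-.0816+.0025
Rt=Rn.from_euler('xyz',o['tcp_rot'],degrees=True).as_matrix()
for uv in ((243,38),(311,38),(277,38)): print((Rt.T@(at_z(c,uv,z)-o['tool_pos'])).round(4))
b=np.load('base.npy'); R=Rn.from_euler('z',b[2]).as_matrix()
base=np.array([b[0],b[1],0])
def W(x,y,z): return base+R@np.array([x,y,z])
yaw=90+np.degrees(b[2])
p=W(0,-.217,.125); robot.move_pose(p,[180,0,yaw]); robot.pause(.15)
snap(robot,'wH'); o=robot.observe(); print(p,o['tool_pos'],o['ft_force'].round(2),o['time'])
E
```

```text
[ 0.1047 -0.0137  0.0792]
[0.1046 0.0142 0.0792]
[0.1046 0.0002 0.0792]
[ 0.5554704  -0.09308302  0.125     ] [ 0.55544228 -0.09446924  0.12538275] [ 0.8  -0.35 -0.15] 16.1917
```

View pics/wH.png

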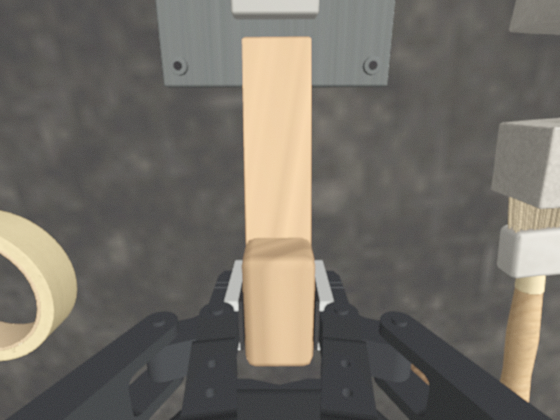

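Aligned: the lug spans columns 232–319 and the wedge 243–311. Lowering onto the plate.

```bash
python3 - <<'E'
from snap import *
from plant import robot
b=np.load('base.npy'); R=Rn.from_euler('z',b[2]).as_matrix()
base=np.array([b[0],b[1],0])
def W(x,y,z): return base+R@np.array([x,y,z])
h=robot.line_to(W(0,-.217,.096),vel=.08,guard=6)
h=h or robot.line_to(W(0,-.217,.086),vel=.02,guard=4)
o=robot.observe();print(h,o['tool_pos'],(R.T@(o['tool_pos']-base)).round(4),o['ft_force'].round(2),o['torque'].round(2),o['gripper_width'],o['time'])
snap(robot,'wI')
E
```

```text
True [ 0.55562333 -0.09329567  0.08827425] [ 2.000e-04 -2.172e-01  8.830e-02] [-0.85 -1.29  3.98] [ 0.1  -0.02  0.03] 0.02730958188237117 17.1333
```

View pics/wI.png

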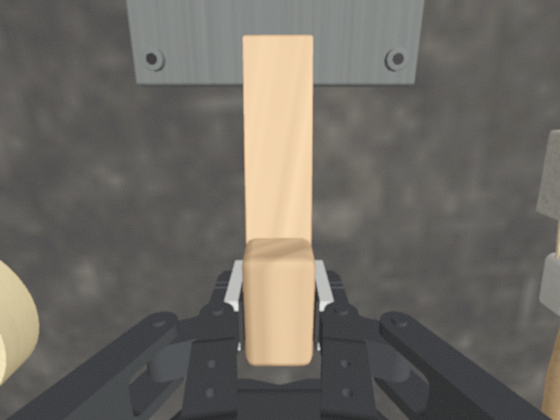

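```bash
cat > sl.py <<'E'
from snap import *
from plant import robot
b=np.load('base.npy'); R=Rn.from_euler('z',b[2]).as_matrix()
base=np.array([b[0],b[1],0])
def W(x,y,z): return base+R@np.array([x,y,z])
def rep(*a):
    o=robot.observe();print(*a,(R.T@(o['tool_pos']-base)*1e3).round(1),(R.T@o['ft_force']).round(1),o['torque'].round(2),round(o['gripper_width'],4),round(o['time'],2))
E
python3 - <<'E'
from sl import *
Z=.0890
robot.line_to(W(0,-.217,Z),vel=.02); rep()
robot.line_to(W(0,-.196,Z),vel=.03); rep()
for y in np.arange(-.194,-.1815,.002):
    h=robot.line_to(W(0,y,Z),vel=.02,guard=25); robot.pause(.1); rep(h)
    if h: break
snap(robot,'wJ'); cv2.imwrite('pics/sc1.png',robot.grab_frame('scene')); crop('pics/sc1.png','pics/sc1c.png',150,140,310,240,4)
E
```

```text
[  -0.3 -216.8   88.7] [ 0.3  0.1 -0.7] [-0.    0.03  0.01] 0.0279 17.43
[   0. -196.   89.] [-0.   0.1 -0.4] [ 0.02 -0.    0.  ] 0.0277 18.28
False [   0. -194.   89.] [1.  0.1 0.3] [-0.01 -0.03 -0.03] 0.0276 18.63
False [   0. -192.   89.] [-0.1  0.6 -1.5] [ 0.01 -0.01  0.02] 0.0273 18.98
False [  -0. -190.   89.] [-0.4 -0.1 -1.2] [-0.03 -0.03 -0.04] 0.0275 19.33
False [ 1.000e-01 -1.881e+02  8.900e+01] [ 0.3 -2.2 -1. ] [-0.56 -0.04 -0.04] 0.0269 19.68
False [ 1.000e-01 -1.862e+02  8.910e+01] [ 0.2 -4.5 -1. ] [-1.08 -0.04 -0.05] 0.0274 20.03
False [ 1.000e-01 -1.842e+02  8.910e+01] [ 0.5 -5.   0.1] [-1.21 -0.02 -0.07] 0.0272 20.38
False [ 1.000e-01 -1.822e+02  8.910e+01] [-0.3 -5.4  0.1] [-1.16  0.    0.02] 0.0274 20.73
```

View pics/wJ.png

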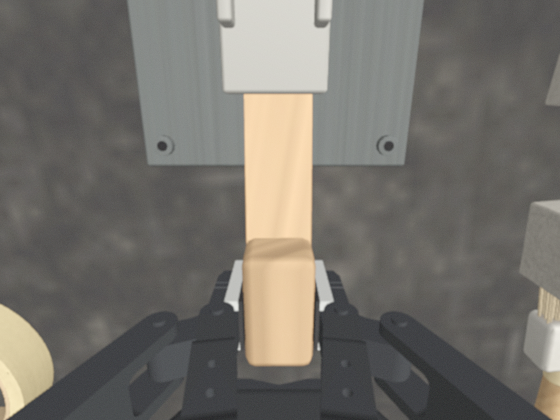

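View pics/sc1c.png

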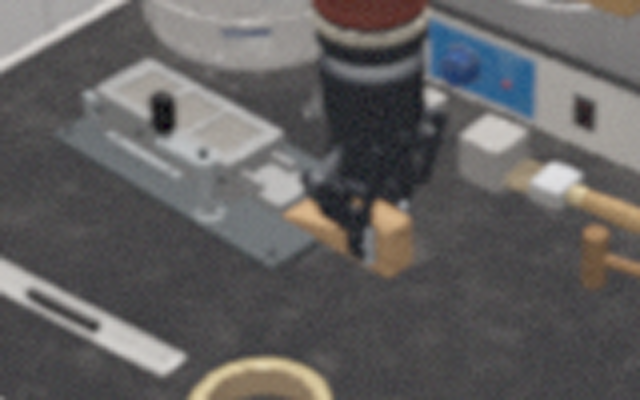

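The force shows the wedge touching the lug at about -188 mm of tool travel, against -187 expected. The wJ view shows the lug edge at row 92 over the wedge, centred. Sliding on to the final depth.

```bash
python3 - <<'E'
from sl import *
Z=.0890
for y in np.arange(-.1795,-.1725,.003):
    h=robot.line_to(W(0,y,Z),vel=.02,guard=25); robot.pause(.1); rep(h)
    if h: break
robot.pause(.3); rep()
snap(robot,'wK'); cv2.imwrite('pics/sc2.png',robot.grab_frame('scene')); crop('pics/sc2.png','pics/sc2c.png',150,140,310,240,4)
cv2.imwrite('pics/t2.png',robot.grab_frame('top')); crop('pics/t2.png','pics/t2c.png',100,160,300,290,4)
E
```

```text
False [ 1.000e-01 -1.797e+02  8.910e+01] [ 0.7 -5.1  1.5] [-1.16 -0.   -0.02] 0.0273 21.21
False [ 1.000e-01 -1.767e+02  8.920e+01] [ 1.3 -4.3  0.2] [-1.22  0.   -0.08] 0.0273 21.61
False [   0.2 -173.7   89.2] [ 0.2 -4.7 -0. ] [-1.25 -0.03 -0.03] 0.0273 22.01
[ 1.000e-01 -1.737e+02  8.920e+01] [ 1.2 -4.4  1.3] [-1.19 -0.03 -0.01] 0.0273 22.31
```

View pics/wK.png

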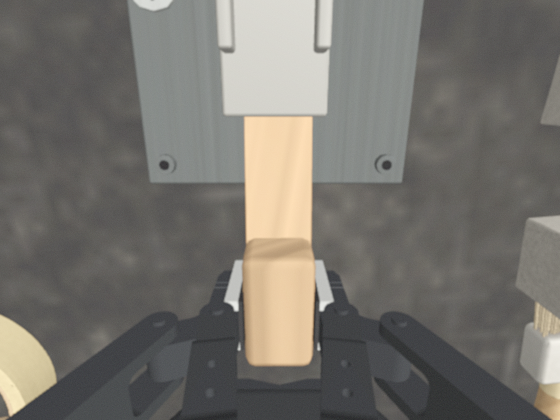

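View pics/sc2c.png

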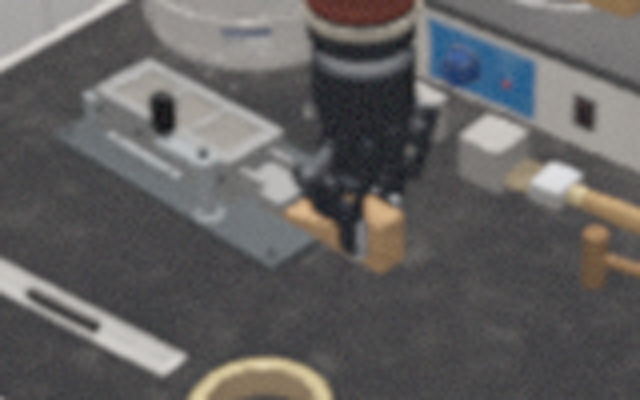

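View pics/t2c.png

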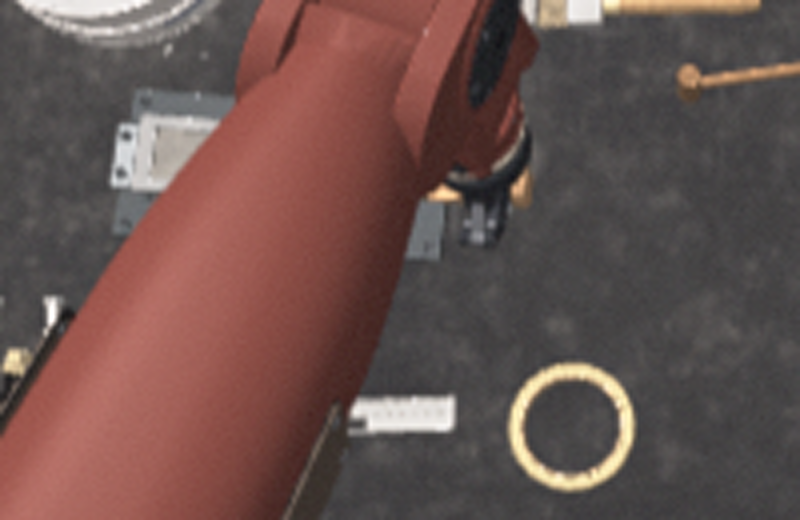

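```bash
python3 - <<'E'
from h import *
crop('pics/wK.png','pics/wK1.png',200,85,350,130,5)
crop('pics/wJ.png','pics/wJ1.png',200,60,350,105,5)
a=cv2.imread('pics/wK1.png');b=cv2.imread('pics/wJ1.png');cv2.imwrite('pics/KJ.png',np.vstack([a,b]))
E
```

```text
(no output)
```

View pics/KJ.png

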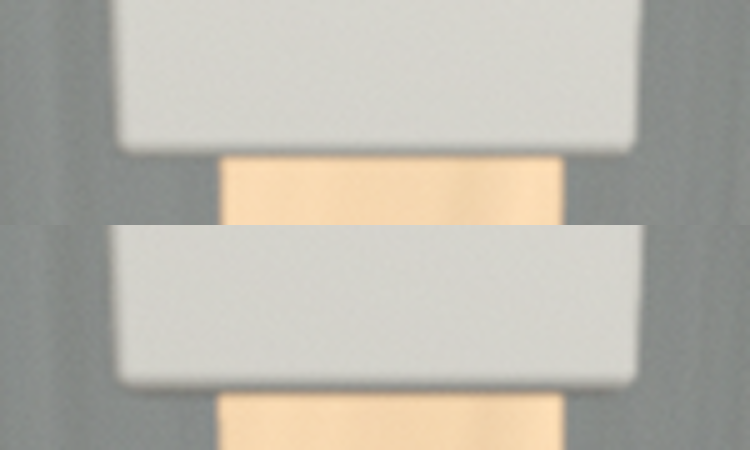

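```bash
python3 - <<'E'
from sl import *
from scipy.optimize import brentq
o=robot.observe(); Rt=Rn.from_euler('xyz',o['tcp_rot'],degrees=True).as_matrix()
for n,v,ty in (('wK',116.2,None),('wJ',93.6,None)):
    c=cal(n)
    tp=o['tool_pos'] if n=='wK' else W(.0001,-.1822,.0891)
    for zu in (.0816,.0806):
        # wedge underside at tcp z - zu ; height above underside h=2.5+(x_tip-x)/4
        def g(h):
            p=Rt.T@(at_z(c,(278,v),tp[2]-zu+h)-tp); return .0025+(.1046-p[0])/4-h
        h=brentq(g,.0,.0225); p=at_z(c,(278,v),tp[2]-zu+h)
        print(n,zu,'edge height over plate mm',h*1e3,'lift',h*1e3-7,'edge local',(R.T@(p-base)*1e3).round(1))
E
```

```text
wK 0.0816 edge height over plate mm 10.141771075406584 lift 3.1417710754065844 edge local [  0.2 -99.7  17.8]
wK 0.0806 edge height over plate mm 10.133206272270776 lift 3.133206272270776 edge local [  0.2 -99.7  18.8]
wJ 0.0816 edge height over plate mm 7.906229653545035 lift 0.9062296535450347 edge local [  0.2 -99.3  15.4]
wJ 0.0806 edge height over plate mm 7.913232182354828 lift 0.913232182354828 edge local [  0.2 -99.3  16.4]
```

```bash
python3 - <<'E'
from sl import *
p=at_z(robot.get_calibration('scene'),(190.5,164.5),.102); l=R.T@(p-base); print((l*1e3).round(1), np.arctan2(l[1]+.048,l[0]+.048))
rep(); robot.job_done(); rep()
E
```

```text
[-56.5 -13.4 102. ] 1.8129469238352895
[   0.2 -173.7   89.2] [ 0.4 -5.3  0.3] [-1.17 -0.03 -0.  ] 0.0277 22.46
the job is handed in; nothing more can be done
the job is handed in; nothing more can be done
```

I swung the clamp arm off the frame, slid the beech wedge in under the lug, and handed the job in at about 22.5 s with the wedge still gripped. The handover gives no verdict, so the figures below are my own last measurements.

- **Clamp arm:** I swung it open by loosely caging the knob between the fingers. I estimate the angle at about 1.6 rad from the wrist camera. A rough scene-camera check gave 1.8 rad, which is past the 1.75 stop, so the two disagree by about 0.2 rad. Both are well past 1.3.
- **Wedge:** I gripped it by its block, laid the thin end on the plate and slid it straight in. It touched the lug about 1 mm earlier than the stated geometry predicts. The thin end is now about 31 mm under the lug, centred to within about 1 mm.
- **Lift:** The camera puts the lug edge about 3.1 mm up, and the push-in distance suggests about 3.6 mm.
- **Holding force:** The push on the wedge is steady at 4–5 N, and the gripper is closed on the 28 mm block (it reads 27.7 mm).
- **Frame:** By the camera, the lug edge is still within about 0.5 mm of its seated place, and the gripper looked clear of the frame.
- **Bystanders:** I saw no contact with any of them, but I did not measure their positions at the end.

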